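# Screw the filler cap back on the steam station

### The arm

A 6-joint arm with a two-finger parallel gripper is mounted at the origin on a cart in front of the work surface, level with it; the furniture and walls round the work are solid. World frame = base frame: x ahead of the robot, y to its left, z up, the work surface at z = 0. Lengths are in m, angles in rad, forces in N, time in s.
With the tool pointing down it reaches from about 0.225 to 0.875 m from the base axis. Payload 3.4 kg.
Tool frame: the origin (TCP) lies on the centre line of the jaws, within the pads' length; the fingertips stand 22 mm ahead of it and the grasp point (between the pads) lies 3 mm ahead of it; z points along the fingers, y is the line along which they close (so a half turn about z gives the same grasp; the last joint's range is limited). The gripper opens to 85 mm and grips with 20 to 120 N. Pads are 22 mm wide; open, the fingers measure 114 mm over their backs; the gripper's body (76 mm by 85 mm) begins 54 mm behind the grasp point. The pads swing forward as they close: fully open they stand 13 mm farther back than shut.
Start: joints at [-1.358, 0.276, 1.505, -0, 1.361, -0.121], TCP at [0.188, -0.543, 0.253] pointing down, gripper open.
Joint ranges: [-2.89, 2.89], [-0.75, 2.08], [0.22, 2.7], [-1.18, 4.32], [0.11, 2.71], [-2.7, 2.7]. Speed limits (rad/s): [2.57, 2.57, 3.14, 3.14, 3.14, 3.14].

### API

Orientations are given as a unit quaternion [w, x, y, z].
In Python, from rig import manip, status, get_image gives the robot as it stands (manip), with the cameras as plain functions and the readings (status).
- The arm moves only by the tool hand_motion, called after "Call:" as a command line: name --pt "numbers of a row" for each row, then --argument value for the rest. Schema: {"type":"object","properties":{"motion":{"type":"array","items":{"type":"array","items":{"type":"number"},"minItems":4,"maxItems":4},"minItems":1,"maxItems":5},"finger_gap":{"type":"number"},"grip_n":{"type":"number"},"only":{"type":"string"},"quiet":{"type":"boolean"},"lines":{"type":"string"}},"required":["motion"],"additionalProperties":false}. motion is a list of rows, 1 to 5 of them, each of 4 numbers: dx, dy, dz in m, then a turn about the tool's z in rad; each row shifts and turns the commanded pose from where the row before left it, along the tool's axes as they then stand; what a row does not reach is not made up. A row lasts 1/12 s, in which the tool goes at most 0.0417 m and 0.125 rad, less where a joint would pass 70% of its speed; a pose out of reach is approached as far as the arm can. finger_gap is the finger opening in m, set as the call begins (left out keeps the last). The fingers move at their own pace and stop on an object; grip_n is the grip in N (left out, the last holds). Time passes only in rows, so rows that do not move let the fingers close. The tool returns the time, the measured TCP pose, the force, the opening and the grip force at its end. only (a regular expression) keeps the lines of the reply that match it, lines (a string "A,B") keeps lines A to B, and quiet returns only ok. Input that does not fit is refused with a message, and nothing moves.
- status.get_state(): the state, without advancing time (a new reading comes with each control period).
- get_image(name): name is "side" or "top"; returns a dict with "img" (480x640x3 uint8, red, green, blue), "camera_matrix" (3x3 intrinsics, pixels), "T" (4x4, takes a point from camera to world coordinates). Camera axes: x right, y down, z forward; pixel columns grow to the right and rows downward; lengths in m; the calibration is good to about 2 mm. A picture is of the moment at which its call begins. There is no depth.
- manip.sign_off(): hands the job in; it is judged then, once.
The state is a dict: "clock": time; "qpos": joint angles; "qd": joint speeds; "effort": joint torques, N m; "position": TCP position; "ee_rot": TCP orientation; "contact_force": force on the tool from outside, world axes, zero at the start; "moment": the same for the moment, N m; "width": finger opening in m; "gripper_force": force on a finger pad.
Only numpy, scipy, OpenCV 4.12 (cv2) and the standard library are available. Lean on these libraries where they do the work, as an engineer would, in place of code of your own. Each camera call takes 0.05 s, during which the arm holds its last target. There are 200 camera calls.

### The job

The ironing steam station has just been topped up: put its black filler cap back on the filler neck and screw it fully home, so that its sprung seal stays pressed. Set the cap on the neck, turn it back (anticlockwise from above) while pressing until you feel it drop into the thread, then screw it clockwise until it stops, and let go. Leave the iron and the other laundry things standing where they are.

Things in the scene. Friction and masses are not known exactly. Their poses are not given: they have to be found in the camera images.
- cap: Loose black filler cap with an orange ring on top, standing upright on the worktop, 0.14 kg. Round skirt 75 mm across, 34 mm high, open below. On its flat top stands a wing grip: a bar 62 mm long (cap's x axis), 18 mm thick (y), 28 mm high, from 34 to 62 mm above the origin; pinch it across its thickness. Origin: centre of the skirt's lower edge, z up.
- cap_wing (a point): Middle of the cap's wing grip, 48 mm above the cap's origin; axes as the cap's (x along the bar, y across it, z up).
- cap_lugs (a point): Cap's axis at lug height, 2.5 mm above the cap's origin; axes as the cap's. Four lugs stand inward from the skirt at its +x, +y, -x and -y, flush with the lower edge, each 17 degrees wide and 5 mm high; the circle free between them is 57 mm across.
- cap_seal (a joint): Travel of the sprung rubber seal inside the cap, m: 0 when free, about 0.0035 when the cap is fully screwed home, 0.0055 at most; it pushes with 3 N at first and 1.4 N more per mm.
- filler_mouth (a point): Centre of the filler neck's rim on the station, z up. The neck is a fixed metal tube 54 mm across (bevelled to 47 mm over its top 4.5 mm) that rises 29 mm from the deck. The cap's origin stands this far below the rim: lugs on the rib tops 4 mm, lugs on the ramp tops 8 mm, dropped into the thread with the seal just on the rim 19.5 mm, screwed fully home 23 mm.
- neck_thread (a point): Neck's axis, 8 mm below the rim, level with the ramp tops. Round the neck stand four equal ramps, out to 64 mm across, one each quarter turn: 53 degrees long, ending clockwise (from above) in an upright rib 7 degrees wide, 4 mm higher; then 30 degrees of gap. The angle at which they stand differs from station to station and is NOT told by this frame or by the housing: find it by touch.
- neck_foot (a point): Neck's axis at the deck. A cap set on at any angle mostly rests on the ramp or rib tops; turned clockwise there it jams at the ribs. Turned back (anticlockwise from above, up to 77 degrees) under a light push it drops about 11 mm into the gaps. From there 45 to 58 degrees clockwise runs the lugs under the ramps, which draw it down 3.5 mm more onto the seal, to the stop; 0.1 to 0.4 N m until then.
- station: Steam station for the iron: white housing with a grey deck, 220 mm deep (x) by 200 mm wide (y), deck 110 mm above the worktop; stands fast. Control panel on its -x side, ribbed iron rest on the far half of the deck, filler neck on the near half, 42 mm from the centre towards -x. Origin: centre of its underside.
- iron: Teal and white steam iron standing on its heel, 247 mm high; bystander. Origin: centre of its underside.
- starch: Red spray can, 59 mm across, 198 mm high; bystander. Origin: centre of its underside.
- jug_blue: Blue detergent jug with a red cap, 83x125 mm, 236 mm high; bystander. Origin: centre of its underside.
- dryer_sheets: Pale grey carton, 111x68x68 mm; bystander. Origin: centre of its underside.

How it is judged:
At the end, for the whole second after the job is handed in: The cap sits on the filler neck, centred within 4 mm, upright within 0.05 rad, its lower edge at least 21.2 mm below the rim, held down by the thread alone with its seal pressed in by more than 2.4 mm, at rest (horizontal distance between cap and filler_mouth below 0.004 m and z of cap in the frame of filler_mouth below -0.0212 m and angle between cap's own z axis and vertical below 0.05 rad and value of joint cap_seal above 0.0024 m and linear speed of cap below 0.01 m/s); the robot touches nothing.
It fails at once if the iron, spray can, blue jug or pale carton is pushed more than 30 mm (distance of any of iron, starch, jug_blue, dryer_sheets from where it was at the start of the episode above 0.03 m).
It also fails if it takes over 48 s, if anything falls off the work surface, if the arm or the gripper's body presses on something with over 40 N, if the wrist force passes 120 N, or if a joint passes its speed limit or range.

## Working session

There is one attempt and no reset: what is moved stays moved. The work goes in short steps, Python scripts to look and compute and a tool call to move; the robot and the scene stay as the last step left them, time stands still between calls to the robot, and variables do not carry over. Pictures are saved under pics/ and viewed, at most 10 in all, crops included, and the job is handed in when it is done.

```bash
ls; mkdir -p pics; python3 - <<'E'
from rig import manip, status, get_image
import cv2,numpy as np
s=status.get_state();print(s)
for n in("side","top"):
    d=get_image(n);cv2.imwrite(f"pics/{n}0.png",d["img"][:,:,::-1]);print(n,d["camera_matrix"].round(1).tolist(),d["T"].round(4).tolist())
E
```

```text
pics
rig.py
{'clock': 0.0, 'qpos': array([-1.35798364e+00,  2.76576957e-01,  1.50618561e+00,  6.26383057e-06,
        1.36070416e+00, -1.20991691e-01]), 'qd': array([-0.00261329,  0.00069882,  0.000814  ,  0.00028619,  0.00109866,
        0.00131232]), 'effort': array([-1.81384985e-04, -4.16780484e+01, -2.45808578e+01, -6.89466924e-04,
        1.08820258e-02, -2.73119042e-05]), 'position': array([ 0.18828421, -0.54275162,  0.25242906]), 'ee_rot': array([-9.36189775e-04,  9.86103808e-01,  1.66127667e-01, -3.99454956e-05]), 'contact_force': array([ 0.32442295, -0.04961263,  0.03922885]), 'moment': array([0.00646672, 0.04563932, 0.01061037]), 'gripper_force': 0.0, 'width': 0.08536826731985997}
side [[540.8, 0.0, 320.5], [0.0, 540.8, 247.9], [0.0, 0.0, 1.0]] [[0.8816, -0.2035, 0.4258, -0.1606], [-0.4713, -0.3305, 0.8177, -1.2912], [-0.0257, -0.9216, -0.3873, 0.7166], [0.0, 0.0, 0.0, 1.0]]
top [[495.9, 0.0, 307.4], [0.0, 495.9, 235.8], [0.0, 0.0, 1.0]] [[-0.2491, -0.8102, 0.5306, -0.3504], [-0.9684, 0.203, -0.1448, 0.2719], [0.0096, -0.5499, -0.8351, 1.4919], [0.0, 0.0, 0.0, 1.0]]
```

View pics/top0.png

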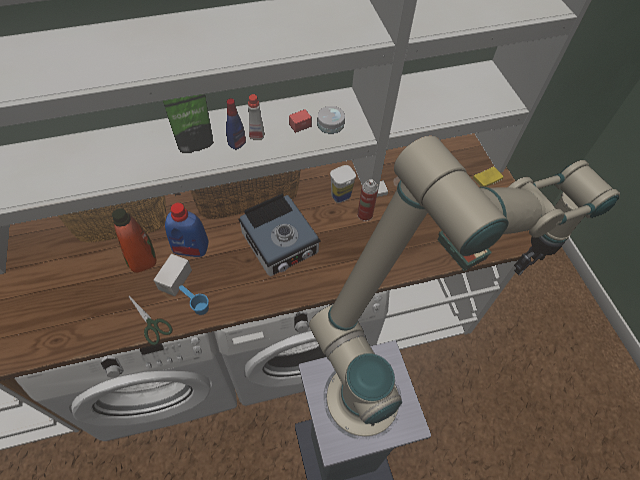

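View pics/side0.png

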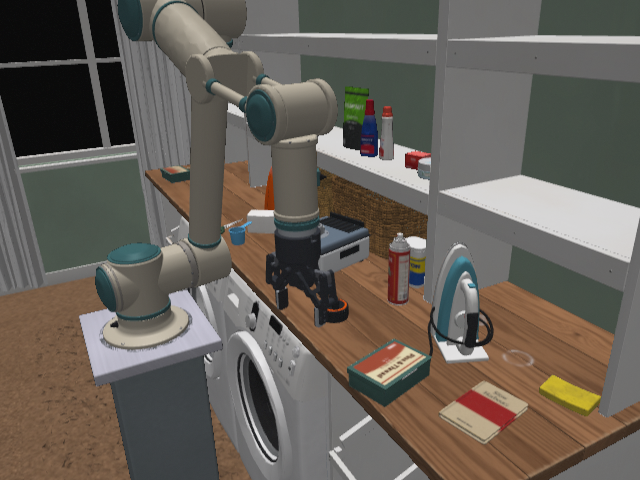

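The side view shows the cap with its orange ring at about (333,310), partly behind the gripper. The top view shows the station with its neck at (285,233), and the arm hides the cap there. I'll get rough positions first.

```bash
cat > h.py <<'E'
import numpy as np,cv2
from rig import manip, status, get_image
from scipy.spatial.transform import Rotation as R
def cast(d,uv,z):
    K,T=d["camera_matrix"],d["T"]; r=T[:3,:3]@np.linalg.solve(K,[uv[0],uv[1],1.]); o=T[:3,3]
    return o+r*(z-o[2])/r[2]
def proj(d,p):
    T=d["T"]; c=T[:3,:3].T@(np.asarray(p)-T[:3,3]); u=d["camera_matrix"]@c; return u[:2]/u[2]
def save(d,box,name,k=5):
    x,y,w,h=box; cv2.imwrite(f"pics/{name}.png",cv2.resize(d["img"][y:y+h,x:x+w,::-1],None,fx=k,fy=k,interpolation=cv2.INTER_CUBIC))
def tool():
    s=status.get_state(); w,x,y,z=s["ee_rot"]; return s,R.from_quat([x,y,z,w])
E
python3 - <<'E'
from h import *
d=get_image("side");t=get_image("top")
print("cap",cast(d,(335,308),.034),"neck",cast(t,(285,233),.139), "starch",cast(d,(399,300),0),"iron",cast(d,(462,348),0))
a=cv2.imread("pics/top0.png");b=cv2.imread("pics/side0.png")
A=cv2.resize(a[190:280,230:330],(800,720));B=cv2.resize(b[200:340,250:410],(640,560))
cv2.imwrite("pics/crops.png",np.hstack([cv2.resize(A,(400,360)),cv2.resize(B,(400,360))]))
E
```

```text
cap [ 0.43357446 -0.22167079  0.034     ] neck [0.53789538 0.10599766 0.139     ] starch [ 6.37270959e-01 -2.19612288e-01 -1.11022302e-16] iron [ 0.62487433 -0.48746223  0.        ]
```

View pics/crops.png

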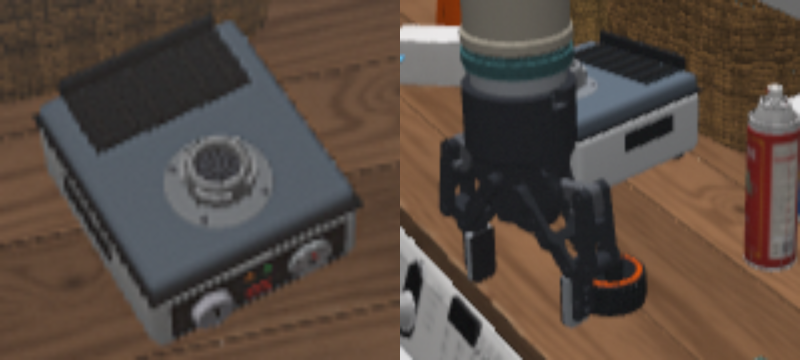

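Left crop: station, with the neck mouth centred at about top-image (283,231). Right crop: the cap's ring is at about side-image (335,308), half hidden by a finger. I'll swing the arm clear towards the station so both cameras see the cap.

Call:
hand_motion --pt "0.0255 -0.032 -0.0035 0" --pt "0.0255 -0.032 -0.0035 0" --pt "0.0255 -0.032 -0.0035 0" --pt "0.0255 -0.032 -0.0035 0" --pt "0.0255 -0.032 -0.0035 0"

```text
clock: 0.62
position: [0.2566, -0.3484, 0.2707]
ee_rot: [-0.0, 0.986, 0.166, 0.0]
contact_force: [0.3, -0.2, -0.3]
width: 0.0854
gripper_force: 0.0
```

Call:
hand_motion --pt "0.0255 -0.032 -0.0035 0" --pt "0.0255 -0.032 -0.0035 0" --pt "0.0255 -0.032 -0.0035 0" --pt "0.0255 -0.032 -0.0035 0" --pt "0.0255 -0.032 -0.0035 0"

```text
clock: 1.03
position: [0.3244, -0.1555, 0.2885]
ee_rot: [0.0, 0.986, 0.166, 0.0]
contact_force: [1.4, 0.1, -0.2]
width: 0.0855
gripper_force: 0.0
```

```bash
python3 - <<'E'
from h import *
d=get_image("side");t=get_image("top")
cs=proj(d,(.42,-.22,.04));ct=proj(t,(.42,-.22,.04));print(cs,ct)
save(d,(int(cs[0])-40,int(cs[1])-40,80,80),"x1",5);save(t,(int(ct[0])-40,int(ct[1])-40,80,80),"x2",5)
cv2.imwrite("pics/c2.png",np.hstack([cv2.imread("pics/x1.png"),cv2.imread("pics/x2.png")]))
cv2.imwrite("pics/side1.png",d["img"][:,:,::-1]);cv2.imwrite("pics/top1.png",t["img"][:,:,::-1])
E
```

```text
[330.03105228 306.99663816] [386.71402344 257.66015091]
```

View pics/c2.png

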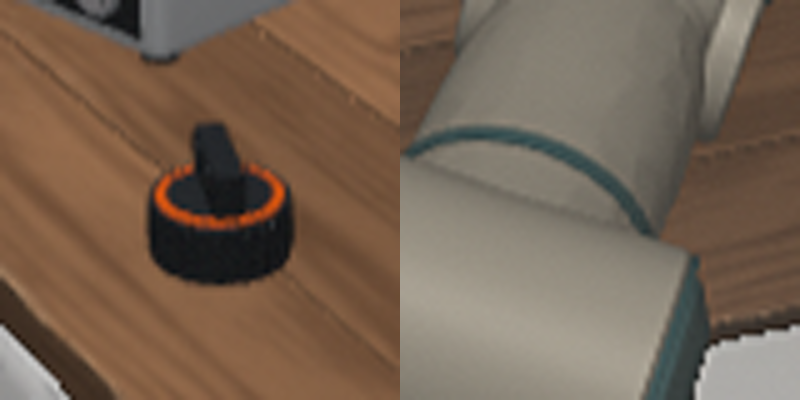

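Side view: cap clear, ring centred at about (334,305), bar running away from the camera. The top view is still blocked by the forearm, so I'll swing further.

Call:
hand_motion --pt "0.0255 -0.032 -0.0035 0" --pt "0.0255 -0.032 -0.0035 0" --pt "0.0255 -0.032 -0.0035 0" --pt "0.0255 -0.032 -0.0035 0" --pt "0.0255 -0.032 -0.0035 0"

```text
clock: 1.55
position: [0.3928, 0.0365, 0.306]
ee_rot: [0.001, 0.986, 0.166, 0.0]
contact_force: [0.5, -1.3, -0.2]
width: 0.0854
gripper_force: 0.0
```

```bash
python3 - <<'E'
from h import *
d=get_image("side");t=get_image("top")
for n,im in(("s",d),("t",t)):
    hsv=cv2.cvtColor(im["img"],cv2.COLOR_RGB2HSV)
    m=cv2.inRange(hsv,(5,190,110),(16,255,255))
    c0=proj(im,(.42,-.22,.034)).astype(int); w=np.zeros_like(m); w[c0[1]-30:c0[1]+30,c0[0]-30:c0[0]+30]=1; m=m*w
    P=cv2.findNonZero(m)
    if P is None or len(P)<8: print(n,"none");continue
    W=np.array([cast(im,p,.034) for p in P[:,0].astype(float)])[:,:2]
    A=np.c_[2*W,np.ones(len(W))];s=np.linalg.lstsq(A,(W**2).sum(1),rcond=None)[0]
    print(n,len(P),"centre",s[:2],"r",np.sqrt(s[2]+s[:2]@s[:2]))
cs=proj(d,(.42,-.22,.05)).astype(int);ct=proj(t,(.42,-.22,.05)).astype(int);print(cs-25,ct-25)
def g(im,c): 
    x=im["img"][c[1]-25:c[1]+25,c[0]-25:c[0]+25,::-1]; x=np.clip(x.astype(float)*2.2,0,255).astype(np.uint8); return cv2.resize(x,(400,400),interpolation=cv2.INTER_CUBIC)
cv2.imwrite("pics/c3.png",np.hstack([g(d,cs),g(t,ct)]))
E
```

```text
s 73 centre [ 0.44047632 -0.2016429 ] r 0.031421783657438467
t none
[304 278] [362 231]
```

View pics/c3.png

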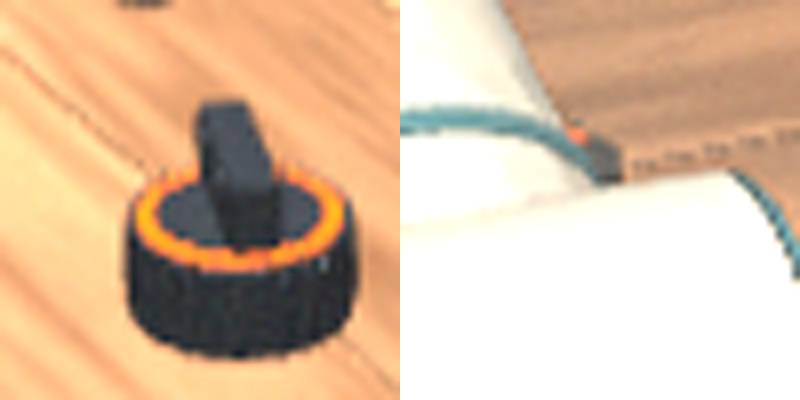

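```bash
python3 - <<'E'
from h import *
d=get_image("side");t=get_image("top")
f=lambda u,v:cast(d,(304+u/8-.5,278+v/8-.5),.062)[:2]
q=[f(200,103),f(245,100),f(272,180),f(222,190)]
for p in q: print(p.round(4))
e=(q[0]+q[1])/2-(q[2]+q[3])/2;print("len",np.linalg.norm(e),"ang",np.arctan2(e[1],e[0]),"mid",sum(q)/4)
print(np.arctan2(*(q[0]-q[3])[::-1]),np.arctan2(*(q[1]-q[2])[::-1]))
print("rim",cast(t,(284-.4,230.5),.139),"flange",cast(t,(284.2,236.8),.112))
a=t["img"][190:280,230:330,::-1]
c=proj(d,(.535,.105,.139)).astype(int);print(c)
b=d["img"][c[1]-25:c[1]+25,c[0]-25:c[0]+25,::-1]
b2=cv2.imread("pics/side1.png")[c[1]-25:c[1]+25,c[0]-25:c[0]+25]
a0=cv2.imread("pics/top0.png")[210:250,264:304]
z=lambda x,n=260:cv2.resize(x,(n,n),interpolation=cv2.INTER_CUBIC)
cv2.imwrite("pics/c4.png",np.hstack([z(b),z(b2),z(a0)]))
E
```

```text
[ 0.4411 -0.1745]
[ 0.4549 -0.1803]
[ 0.4351 -0.2328]
[ 0.4182 -0.2304]
len 0.05826091289986097 ang 1.1952055700564157 mid [ 0.43733488 -0.20447763]
1.181579917336952 1.2098765589100282
rim [0.54864203 0.10823808 0.139     ] flange [0.54146638 0.10868391 0.112     ]
[310 224]
```

View pics/c4.png

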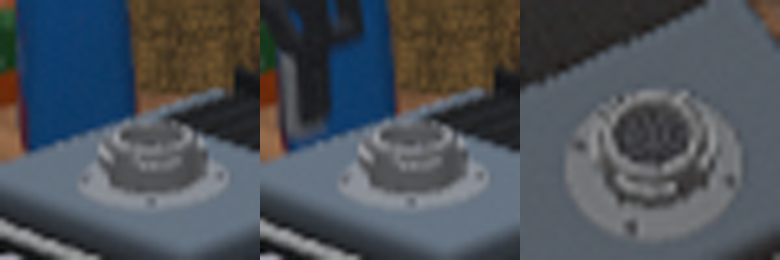

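Neck: the top view has the opening at about (283.5,230.5) and the flange at about (284,235). The side view has the rim at about (314,224). The bar's heading is about 1.20 rad. Next I'll fit the flange circle from masks in both views.

```bash
python3 - <<'E'
from h import *
d=get_image("side")["img"]; D=get_image("side");t=get_image("top")
t["img"]=cv2.imread("pics/top0.png")[:,:,::-1]
def circ(W):
    A=np.c_[2*W,np.ones(len(W))];s=np.linalg.lstsq(A,(W**2).sum(1),rcond=None)[0];return s[:2],np.sqrt(s[2]+s[:2]@s[:2])
for n,im,c in(("top",t,(284,233)),("side",D,(314,228))):
    hsv=cv2.cvtColor(im["img"],cv2.COLOR_RGB2HSV); m=cv2.inRange(hsv,(0,0,60),(180,45,255))
    w=np.zeros_like(m);w[c[1]-22:c[1]+22,c[0]-22:c[0]+22]=1;m*=w
    k,l,st,_=cv2.connectedComponentsWithStats(m);i=l[c[1]+3:c[1]+14,c[0]-8:c[0]+8].ravel();i=np.bincount(i[i>0]).argmax()
    H=cv2.convexHull(cv2.findContours((l==i).astype(np.uint8),0,1)[0][0])[:,0].astype(float)
    print(n,st[i])
    H=H[H[:,1]>c[1]+2 if n=="top" else H[:,1]>c[1]+4]
    W=np.array([cast(im,p,.112) for p in H])[:,:2];print(circ(W),len(W))
a=cast(D,(314.2-.5,224.6),.139);b=cast(t,(283.3,230.3),.139);print("rim side",a,"top",b)
E
```

```text
top [ 262  211   44   44 1544]
(array([0.61235603, 0.12361826]), np.float64(0.13764728752144892)) 4
side [300 217  29  23 407]
(array([0.54022552, 0.09449071]), np.float64(0.04412349724012638)) 7
rim side [0.54387622 0.10250901 0.139     ] top [0.54965496 0.10901751 0.139     ]
```

```bash
python3 - <<'E'
from h import *
D=get_image("side");t=get_image("top");t["img"]=cv2.imread("pics/top0.png")[:,:,::-1]
def circ(W):
    A=np.c_[2*W,np.ones(len(W))];s=np.linalg.lstsq(A,(W**2).sum(1),rcond=None)[0];return s[:2],np.sqrt(s[2]+s[:2]@s[:2])
for n,im,c in(("top",t,(284,233)),("side",D,(314,228))):
    I=im["img"].astype(int);rb=I[:,:,2]-I[:,:,0]   # deck is bluish
    deck=I[c[1]+20,c[0]-3] if n=="top" else I[c[1]+2,c[0]-20]
    print(n,"deck",deck,"flange",I[c[1]+11,c[0]])
    m=((rb<(deck[2]-deck[0])*.5)*255).astype(np.uint8)
    w=np.zeros_like(m);w[c[1]-20:c[1]+20,c[0]-20:c[0]+20]=1;m*=w
    k,l,st,ce=cv2.connectedComponentsWithStats(m);i=np.bincount(l[c[1]-3:c[1]+10,c[0]-4:c[0]+4].ravel(),minlength=2)[1:].argmax()+1
    print(st[i])
    H=cv2.convexHull(cv2.findContours((l==i).astype(np.uint8),0,1)[0][0])[:,0].astype(float)
    H=H[H[:,1]>st[i][1]+(.3 if n=="top" else .55)*st[i][3]]
    for z in(.110,.113):
        W=np.array([cast(im,p,z) for p in H])[:,:2];print(z,circ(W),len(W))
# deck outline from blueness in top view
I=t["img"].astype(int);m=(((I[:,:,2]-I[:,:,0])>12)*255).astype(np.uint8);w=np.zeros_like(m);w[185:290,225:330]=1;m*=w
k,l,st,_=cv2.connectedComponentsWithStats(m);i=st[1:,4].argmax()+1
P=cv2.findNonZero((l==i).astype(np.uint8));r=cv2.minAreaRect(np.array([cast(t,p,.11)[:2] for p in P[:,0].astype(float)],np.float32)*1000);print("deck",st[i],r)
E
```

```text
top deck [ 86  95 104] flange [115 117 120]
[271 224  27  23 485]
0.11 (array([0.55041914, 0.1069837 ]), np.float64(0.044724862368054)) 12
0.113 (array([0.54846352, 0.10734181]), np.float64(0.04462776550934144)) 12
side deck [101 115 129] flange [114 125 136]
[300 208  34  31 686]
0.11 (array([0.55732338, 0.11993897]), np.float64(0.05579059951675304)) 11
0.113 (array([0.55377294, 0.11296066]), np.float64(0.05551470399205106)) 11
deck [ 240  196   78   66 1616] ((586.5753784179688, 119.55644226074219), (205.4244384765625, 190.81483459472656), 15.598591804504395)
```

Neck is at about (0.548,0.108), from flange, opening and deck rectangle together. Cap is at about (0.439,-0.203) with the bar at 1.20 rad. I'll move above the cap and then turn, which takes tool x to 1.20.

Call:
hand_motion --pt "-0.0058 0.0402 0 0" --pt "-0.0058 0.0402 0 0" --pt "-0.0058 0.0402 0 0" --pt "-0.0058 0.0402 0 0" --pt "-0.0058 0.0402 0 0" --finger_gap 0.06 --quiet true

```text
ok
```

Call:
hand_motion --pt "-0.0058 0.0402 0 0" --pt "0 0 0.025 -0.1237" --pt "0 0 0.025 -0.1237" --pt "0 0 0.025 -0.1237" --pt "0 0 0.025 -0.1237" --quiet true

```text
ok
```

Call:
hand_motion --pt "0 0 0.025 -0.1237" --pt "0 0 0.025 -0.1237" --pt "0 0 0.025 -0.1237" --pt "0 0 0 0" --pt "0 0 0 0"

```text
clock: 3.25
position: [0.4373, -0.2044, 0.1301]
ee_rot: [-0.001, 0.827, 0.562, -0.001]
contact_force: [0.0, -0.9, 0.1]
width: 0.0603
gripper_force: 0.0
```

```bash
python3 - <<'E'
from h import *
s,r=tool();d=get_image("side")
print(s["qpos"].round(3),s["position"],r.as_matrix().round(3).tolist())
print("delta tool",r.inv().apply(np.array([.439,-.203,.061])-s["position"]))
c=proj(d,(.439,-.203,.08)).astype(int);save(d,(c[0]-50,c[1]-50,100,80),"c5",6)
E
```

```text
[-0.581  0.247  1.883 -0.     1.014 -0.205] [ 0.43732884 -0.20441883  0.13012846] [[0.368, 0.93, -0.003], [0.93, -0.368, 0.001], [0.0, -0.003, -1.0]]
delta tool [0.00190423 0.00123774 0.06912592]
```

View pics/c5.png

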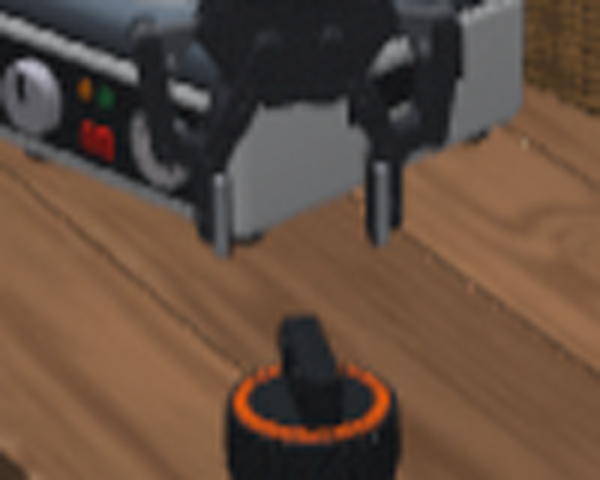

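The fingers straddle the bar, with their midpoint at x=302 against the bar at 310 in the crop. I'll descend and close.

Call:
hand_motion --pt "0.002 0.001 0.023 0" --pt "0 0 0.023 0" --pt "0 0 0.023 0" --pt "0 0 0 0" --pt "0 0 0 0"

```text
clock: 3.72
position: [0.4407, -0.2029, 0.0627]
ee_rot: [0.0, 0.826, 0.564, 0.0]
contact_force: [0.2, -0.0, 0.1]
width: 0.0602
gripper_force: 0.0
```

Call:
hand_motion --pt "0 0 0 0" --pt "0 0 0 0" --pt "0 0 0 0" --pt "0 0 0 0" --pt "0 0 0 0" --finger_gap 0.0 --grip_n 70

```text
clock: 4.13
position: [0.4415, -0.203, 0.0636]
ee_rot: [0.002, 0.825, 0.564, 0.001]
contact_force: [0.8, -0.2, 6.9]
width: 0.0165
gripper_force: 67.8
```

Call:
hand_motion --pt "0 0 -0.02 0" --pt "0 0 -0.02 0" --pt "0 0 -0.02 0" --pt "0 0 -0.02 0" --pt "0 0 -0.02 0"

```text
clock: 4.55
position: [0.4401, -0.2021, 0.1632]
ee_rot: [0.0, 0.825, 0.564, 0.0]
contact_force: [0.1, -0.5, -1.6]
width: 0.0169
gripper_force: 68.3
```

Call:
hand_motion --pt "0 0 -0.032 0" --pt "0 0 -0.032 0" --pt "0.04 -0.0014 -0.01 0" --pt "0.04 -0.0014 -0.01 0" --pt "0.04 -0.0014 -0.01 0" --quiet true

```text
ok
```

Call:
hand_motion --pt "0.041 -0.0014 0 0" --pt "0.041 -0.0014 0 0" --pt "0.041 -0.0014 0 0" --pt "0.041 -0.0014 0 0" --pt "0.041 -0.0014 0 0"

```text
clock: 5.38
position: [0.5477, 0.1068, 0.2564]
ee_rot: [0.0, 0.825, 0.565, 0.0]
contact_force: [1.5, -0.4, -1.8]
width: 0.0162
gripper_force: 68.5
```

Call:
hand_motion --pt "0 0 0 0" --pt "0 0 0 0"

```text
clock: 5.55
position: [0.5477, 0.1068, 0.2557]
ee_rot: [0.0, 0.824, 0.566, -0.0]
contact_force: [-0.2, -0.7, -1.3]
width: 0.0164
gripper_force: 68.4
```

```bash
python3 - <<'E'
from h import *
s,r=tool();d=get_image("side");t=get_image("top")
print(s["qpos"].round(3),s["position"],r.as_matrix().round(3).tolist(),s["contact_force"],s["moment"])
print("delta tool",r.inv().apply(np.array([.548,.108,.26])-s["position"]))
p=s["position"]+[0,0,-.09]
a,b=proj(d,p).astype(int),proj(t,p).astype(int);print(a,b)
z=lambda im,c:cv2.resize(im["img"][c[1]-50:c[1]+50,c[0]-50:c[0]+50,::-1],(400,400),interpolation=cv2.INTER_CUBIC)
cv2.imwrite("pics/c6.png",np.hstack([z(d,a),z(t,b)]))
E
```

```text
[ 0.068  0.249  1.537 -0.     1.356  0.435] [0.54773954 0.10681434 0.25571074] [[0.359, 0.933, -0.0], [0.933, -0.359, -0.0], [-0.0, -0.0, -1.0]] [-0.20963231 -0.6827466  -1.27338478] [-0.00222012  0.0068908   0.00773542]
delta tool [ 0.00119885 -0.00018286 -0.00428961]
[313 215] [283 226]
```

View pics/c6.png

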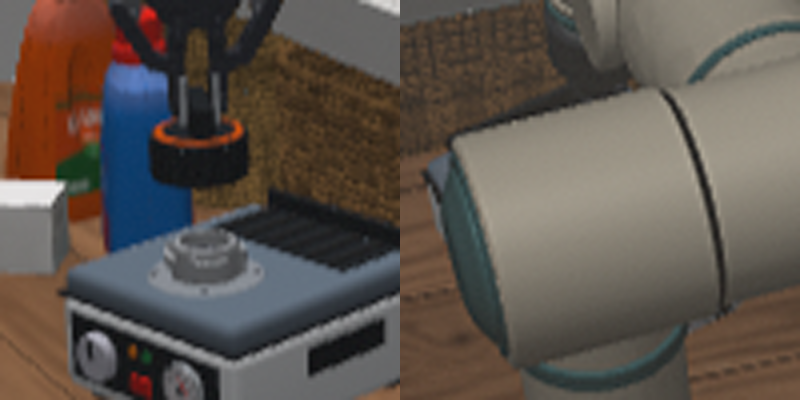

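Side crop: the held cap is level above the neck, with the ring centred at about (199,133) and the neck opening at about (208,240). The top view is blocked by the arm. I'll measure the offset between the two within the side view.

```bash
python3 - <<'E'
from h import *
s,r=tool();d=get_image("side");p=s["position"]
def circ(W):
    A=np.c_[2*W,np.ones(len(W))];q=np.linalg.lstsq(A,(W**2).sum(1),rcond=None)[0];return q[:2],np.sqrt(q[2]+q[:2]@q[:2])
hsv=cv2.cvtColor(d["img"],cv2.COLOR_RGB2HSV);m=cv2.inRange(hsv,(5,190,110),(16,255,255));w=np.zeros_like(m);w[180:215,295:330]=1
P=cv2.findNonZero(m*w)[:,0].astype(float);zt=p[2]-.0635+.034
for z in(zt-.002,zt,zt+.002):
  c,R_=circ(np.array([cast(d,q,z) for q in P])[:,:2]);print("ring",len(P),c,R_)
print("predicted rim px",proj(d,[p[0],p[1],.139]),"neck axis deck px",proj(d,[p[0],p[1],.11]))
x0,y0=296,214;g=cv2.cvtColor(d["img"],cv2.COLOR_RGB2GRAY)[y0:y0+24,x0:x0+40]
print(x0,y0);print("\n".join(" ".join(f"{v:3d}" for v in row) for row in g))
E
```

```text
ring 39 [0.54617378 0.10870942] 0.030728017539661118
ring 39 [0.54330306 0.10302367] 0.03060321441134218
ring 39 [0.54043233 0.09733791] 0.030478411283018335
predicted rim px [314.3719661  224.22994256] neck axis deck px [314.65305092 233.00456567]
296 214
 53  49  51  51  50  49  51  50  49  49  51  49  47  43  42  73  76  67  68  60  78  59  56  64  66  76  72  76  62  78  77  81  70  69  20  24  22  24  26  28
 51  50  50  51  50  50  49  50  50  50  51  49  47  42  41  65  58  60  70  65  73  61  66  61  76  71  66  74  71  71  83  73  65  64  23  23  24  19  25  22
 51  51  49  52  50  51  52  50  51  50  49  50  46  42  42  68  73  74  71  66  57  63  61  56  72  60  63  72  76  98 106  98  66  62  30  33  25  23  24  24
 53  52  52  49  50  51  52  48  50  50  49  50  47  43  41  69  85  83  78  80  81  86  84  83  82  92 102  98  99  93  93  81  55  52  31  31  26  31  25  23
 51  50  50  49  51  50  50  49  50  48  49  50  47  43  39  66  89  88  88  88  91  93 103 116 106 110  97  92  82  58  58  37  34  34  31  31  34  36  35  30
 49  50  49  52  51  50  51  51  49  50  50
[... 2296 characters left out ...]
  72  82 111 127 140 131 118 136 110 112 111 112 111 112 112
112 111 112 112 131 125 141 142 142 141  95  77  80  82  83  80  80  83  85  84  83  81  80  77  76  93 122 134 140 141 141 142 129 111 112 112 112 111 113 112
112 112 113 112 129 141 141 142 142 141 128 120 111  90  90  78  78  85  85  84  82  91  99  98 119 128 141 141 140 141 139 129 116 112 113 112 112 112 112 112
113 112 112 112 116 126 133 142 142 142 142 142 136 124 124 120 120 121 121 120 121 125 130 128 141 141 141 142 139 129 124 114 112 112 112 112 112 112 112 112
109 111 113 112 112 114 120 127 133 139 141 141 141 142 142 142 141 115 107 141 141 141 142 142 141 137 131 128 125 114 112 112 112 111 113 112 112 112 113 113
```

In the side view the neck axis agrees with the TCP to about 1 mm sideways. Depth is uncertain by a few mm, but the bevel can take that up. Descending gently.

Call:
hand_motion --pt "0 0 0.02 0" --pt "0 0 0.02 0" --pt "0 0 0.008 0" --pt "0 0 0.003 0" --pt "0 0 0.001 0"

```text
clock: 6.12
position: [0.5475, 0.1036, 0.2036]
ee_rot: [-0.0, 0.826, 0.564, -0.0]
contact_force: [0.1, 1.0, -1.0]
width: 0.0166
gripper_force: 68.4
```

Call:
hand_motion --pt "0 0 0.002 0" --pt "0 0 0.002 0" --pt "0 0 0.001 0"

```text
clock: 6.37
position: [0.5482, 0.1046, 0.1994]
ee_rot: [0.0, 0.825, 0.564, 0.001]
contact_force: [-1.1, 0.1, -1.5]
width: 0.0164
gripper_force: 68.4
```

Call:
hand_motion --pt "0 0 0.002 0" --pt "0 0 0.002 0" --pt "0 0 0 0"

```text
clock: 6.62
position: [0.5478, 0.1048, 0.1947]
ee_rot: [0.0, 0.825, 0.565, 0.0]
contact_force: [-0.4, 0.2, -0.9]
width: 0.0165
gripper_force: 68.4
```

Call:
hand_motion --pt "0 0 0.0015 0" --pt "0 0 0.0015 0" --pt "0 0 0 0"

```text
clock: 6.87
position: [0.5479, 0.1048, 0.1945]
ee_rot: [0.001, 0.825, 0.565, 0.001]
contact_force: [-4.0, 0.5, 12.4]
width: 0.0166
gripper_force: 70.2
```

Call:
hand_motion --pt "0 0 0.0015 0" --pt "0 0 0.0015 0" --pt "0 0 0 0"

```text
clock: 7.12
position: [0.5479, 0.1049, 0.1944]
ee_rot: [0.001, 0.825, 0.565, 0.002]
contact_force: [-7.2, 0.0, 26.0]
width: 0.0166
gripper_force: 72.2
```

Contact at TCP z 0.1945, which matches lugs on the ramp tops. Now I'll ease off, centre slightly, and turn back anticlockwise (negative about tool z).

Call:
hand_motion --pt "-0.0004 -0.001 -0.002 0" --pt "0 0 0 -0.08" --pt "0 0 0 -0.08" --pt "0 0 0 -0.08" --pt "0 0 0 -0.08"

```text
clock: 7.53
position: [0.5491, 0.1049, 0.1945]
ee_rot: [0.002, 0.724, 0.69, 0.003]
contact_force: [-0.3, 0.1, 12.2]
width: 0.0167
gripper_force: 70.2
```

Call:
hand_motion --pt "0 0 0 -0.08" --pt "0 0 0 -0.08" --pt "0 0 0 -0.08" --pt "0 0 0 0"

```text
clock: 7.87
position: [0.5492, 0.105, 0.1943]
ee_rot: [0.003, 0.636, 0.772, 0.003]
contact_force: [0.4, 0.4, 12.9]
width: 0.017
gripper_force: 70.8
```

Call:
hand_motion --pt "0 0 0 -0.08" --pt "0 0 0 -0.08" --pt "0 0 0 -0.08" --pt "0 0 0 0"

```text
clock: 8.2
position: [0.5488, 0.1049, 0.1921]
ee_rot: [0.002, 0.54, 0.842, 0.002]
contact_force: [3.5, 0.9, 0.7]
width: 0.0162
gripper_force: 68.7
```

Call:
hand_motion --pt "0 0 0 -0.08" --pt "0 0 0 -0.08" --pt "0 0 0 -0.08" --pt "0 0 0 0"

```text
clock: 8.53
position: [0.5494, 0.1058, 0.1919]
ee_rot: [0.002, 0.438, 0.899, 0.003]
contact_force: [4.5, 3.2, 1.8]
width: 0.0168
gripper_force: 94.3
```

The force fell and z sank, so the lugs are over the gaps, now against a rib (grip force 94). I'll back off 0.1 rad clockwise and push down.

Call:
hand_motion --pt "0 0 0.002 0.06" --pt "0 0 0.003 0.04" --pt "0 0 0.003 0" --pt "0 0 0 0"

```text
clock: 8.87
position: [0.5488, 0.1052, 0.1831]
ee_rot: [0.002, 0.481, 0.877, 0.002]
contact_force: [5.1, 1.7, 0.0]
width: 0.0166
gripper_force: 70.2
```

Call:
hand_motion --pt "0 0 0.002 0" --pt "0 0 0.001 0" --pt "0 0 0 0"

```text
clock: 9.12
position: [0.549, 0.1051, 0.1813]
ee_rot: [0.002, 0.481, 0.877, 0.002]
contact_force: [4.8, 1.3, 5.5]
width: 0.0165
gripper_force: 70.9
```

It dropped fully into the thread. Now clockwise.

Call:
hand_motion --pt "0 0 0 0.08" --pt "0 0 0 0.08" --pt "0 0 0 0.08" --pt "0 0 0 0.08" --pt "0 0 0 0.08"

```text
clock: 9.53
position: [0.548, 0.1052, 0.1808]
ee_rot: [0.001, 0.646, 0.763, 0.001]
contact_force: [2.6, 1.8, 5.0]
width: 0.0165
gripper_force: 69.7
```

Call:
hand_motion --pt "0 0 0.0005 0.08" --pt "0 0 0.0005 0.08" --pt "0 0 0.0005 0.08" --pt "0 0 0 0.08" --pt "0 0 0 0"

```text
clock: 9.95
position: [0.5475, 0.1047, 0.1795]
ee_rot: [0.001, 0.759, 0.651, 0.001]
contact_force: [2.6, 0.3, 5.7]
width: 0.0168
gripper_force: 70.5
```

```bash
python3 -c "
from h import *
print(status.get_state()['moment'])"
```

```text
[ 0.074135   -0.39597813 -0.0622321 ]
```

Call:
hand_motion --pt "0 0 0.0003 0.06" --pt "0 0 0.0003 0.06" --pt "0 0 0.0003 0.06" --pt "0 0 0 0"

```text
clock: 10.28
position: [0.5469, 0.1045, 0.1786]
ee_rot: [0.001, 0.815, 0.58, 0.0]
contact_force: [0.9, 0.9, 7.6]
width: 0.0166
gripper_force: 70.6
```

```bash
python3 -c "
from h import *
print(status.get_state()['moment'])"
```

```text
[ 0.08338683 -0.1494098  -0.13745722]
```

Call:
hand_motion --pt "0 0 0 0.06" --pt "0 0 0 0.06" --pt "0 0 0 0.06" --pt "0 0 0 0"

```text
clock: 10.62
position: [0.5467, 0.1049, 0.1786]
ee_rot: [0.0, 0.863, 0.505, 0.0]
contact_force: [0.7, 0.4, 8.4]
width: 0.0165
gripper_force: 70.6
```

```bash
python3 -c "
from h import *
print(status.get_state()['moment'])"
```

```text
[ 0.15581781 -0.17477366 -0.07197202]
```

Call:
hand_motion --pt "0 0 0 0.06" --pt "0 0 0 0.06" --pt "0 0 0 0"

```text
clock: 10.87
position: [0.5475, 0.1049, 0.1787]
ee_rot: [0.001, 0.891, 0.454, 0.001]
contact_force: [1.7, 2.0, 7.4]
width: 0.0167
gripper_force: 71.3
```

```bash
python3 -c "
from h import *
print(status.get_state()['moment'])"
```

```text
[ 0.32990333 -0.38306489  1.42836552]
```

Call:
hand_motion --pt "0 0 0 0.06" --pt "0 0 0 0.06" --pt "0 0 0 0"

```text
clock: 11.12
position: [0.5474, 0.1046, 0.1791]
ee_rot: [0.002, 0.916, 0.402, 0.001]
contact_force: [2.1, 2.2, 8.9]
width: 0.0165
gripper_force: 116.3
```

```bash
python3 - <<'E'
from h import *
s=status.get_state();print(s['moment'],s["qpos"].round(3))
d=get_image("side");c=proj(d,s["position"]).astype(int);save(d,(c[0]-35,c[1]-30,70,70),"c7",8)
E
```

```text
[-0.00308447 -0.21096027  2.88537193] [ 0.066  0.3    1.663 -0.003  1.176  0.81 ]
```

View pics/c7.png

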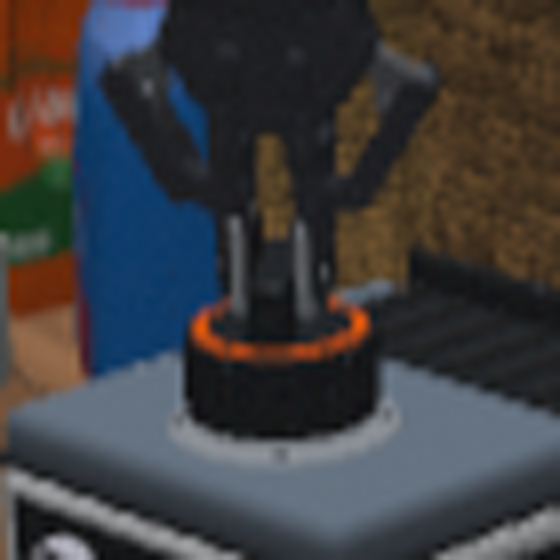

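The cap is level and home against the stop: moment 2.9 N m, skirt almost on the deck. I'll unload the twist, release and lift.

Call:
hand_motion --pt "0 0 0 -0.08" --pt "0 0 0 -0.04" --pt "0 0 0 0"

```text
clock: 11.42
position: [0.5474, 0.1046, 0.1788]
ee_rot: [0.001, 0.891, 0.455, 0.001]
contact_force: [2.2, 1.0, 7.9]
width: 0.0166
gripper_force: 72.0
```

```bash
python3 -c "
from h import *
print(status.get_state()['moment'])"
```

```text
[ 0.19173802 -0.33911459  0.96079236]
```

Call:
hand_motion --pt "0 0 0 0" --pt "0 0 0 0" --pt "0 0 0 0" --pt "0 0 0 0" --pt "0 0 0 0" --finger_gap 0.05

```text
clock: 11.83
position: [0.5459, 0.1045, 0.1768]
ee_rot: [-0.0, 0.892, 0.453, -0.001]
contact_force: [-0.6, 0.4, 0.3]
width: 0.0499
gripper_force: 0.0
```

Call:
hand_motion --pt "0 0 -0.03 0" --pt "0 0 -0.03 0" --pt "0 0 -0.03 0" --pt "0 0 -0.03 0" --pt "0 0 0 0"

```text
clock: 12.25
position: [0.5494, 0.1048, 0.3036]
ee_rot: [0.002, 0.892, 0.453, 0.005]
contact_force: [0.5, 0.4, 0.9]
width: 0.05
gripper_force: 0.0
```

```bash
python3 - <<'E'
from h import *
d=get_image("side");t=get_image("top")
a=proj(d,(.548,.107,.14)).astype(int);b=proj(t,(.548,.107,.14)).astype(int)
z=lambda im,c:cv2.resize(im["img"][c[1]-35:c[1]+35,c[0]-35:c[0]+35,::-1],(400,400),interpolation=cv2.INTER_CUBIC)
cv2.imwrite("pics/c8.png",np.hstack([z(d,a),z(t,b)]))
E
```

```text
(no output)
```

View pics/c8.png

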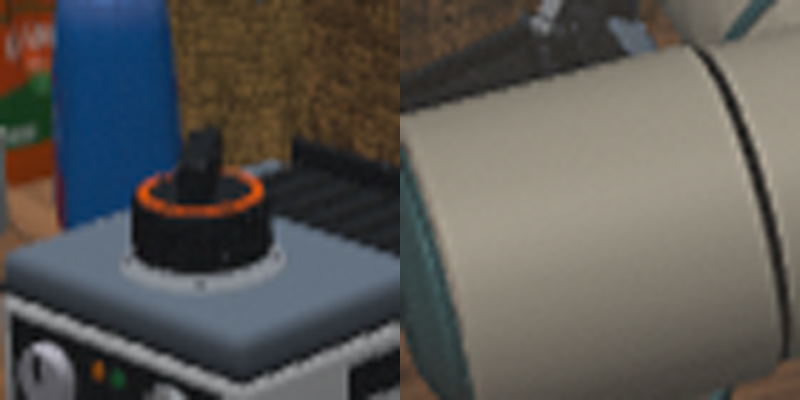

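The cap sits level and low on the neck, ring at about (200,192) in the crop, and the gripper is clear. Handing in.

```bash
python3 -c "
from rig import manip, status, get_image
print(manip.sign_off())"
```

```text
the job is handed in; nothing more can be done
None
```

The filler cap is back on the neck and screwed clockwise to its hard stop, and I let go and lifted clear; I handed the job in at about 12 s, but sign-off returned no verdict and I could not read the seal travel directly.

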